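# Lid two steel jars from slanted drip stands

### The arm

A 6-joint arm with a two-finger parallel gripper is mounted at the origin on the work surface. World frame = base frame: x ahead of the robot, y to its left, z up, the work surface at z = 0. Lengths are in mm, angles in rad, forces in N, time in s.
With the tool pointing down it reaches from about 350 to 775 mm from the base axis. Payload 5.5 kg.
Tool frame: the origin (TCP) lies at the very end of the fingers, on their centre line; the grasp point (between the pads) lies behind it (r.grip_depth is the z of the grasp point in the tool frame, in mm); z points along the fingers, y is the line along which they close (so a half turn about z gives the same grasp; the last joint's range is limited). The gripper opens to 85 mm and grips with 20 to 120 N. Pads are 22 mm wide; open, the fingers measure 114 mm over their backs; the gripper's body (76 mm by 85 mm) begins 54 mm behind the grasp point. The pads swing forward as they close: fully open they stand 13 mm farther back than shut.
Start: joints at [-1.243, 0.313, 0.046, 1.304, 0, 1.431], TCP at [259.284, -513.268, 231.323] pointing down, gripper open.
Joint ranges: [-2.76, 2.76], [-0.86, 1.69], [-1.03, 1.26], [-2.2, 2.34], [-1.47, 1.5], [-3.14, 3.14]. Speed limits (rad/s): [2.57, 2.57, 3.14, 3.14, 3.14, 3.14].

### API

Orientations are given as a 3x3 rotation matrix whose columns are the frame's x, y, z axes.
In Python, from bench import r gives the robot as it stands.
- The arm moves only by the tool servo_tool, never from a script. Its argument "moves" is one flat list of numbers, 7 for each row, row after row: the turn, a rotation vector about the tool's x, y, z in rad, then the shift along the tool's x, y, z in m, then the closure, from 0 (fully open) to 1 (shut). A call has 1 to 8 rows; each row shifts and turns the commanded pose from where the row before left it, along the tool's axes as they then stand; what a row does not reach is not made up. A row lasts 1/12 s, in which the tool goes at most 41.7 mm and 7.16 degrees, less where a joint would pass 70% of its speed; a pose out of reach is approached as far as the arm can. A call with a gripper value outside its range is refused whole. The fingers move at their own pace and stop on an object; "force" is the grip in N (left out, the last holds). Time passes only in rows, so rows that do not move let the fingers close. It gives the time, the measured TCP pose, the force, the opening and the grip force at its end, in the units of the state.
- r.sense(): the state, without advancing time (a new reading comes with each control period).
- r.read_camera(name): name is "side" or "top" or "wrist"; returns a dict with "img" (384x512x3 uint8, red, green, blue), "vertical_fov" (degrees; the focal length in pixels is half the picture's height over the tangent of half this angle, whatever the lens; pixels are square), "cx", "cy" (the principal point, pixels), "origin" and "rotation" of the camera in the world. Camera axes: x right, y up, looking along -z (the intrinsics and any distortion apply to the point x, -y, -z); pixel columns grow to the right and rows downward; lengths in mm; the calibration is good to about 2 mm. A picture is of the moment at which its call begins. There is no depth.
- r.hand_in(): hands the job in; it is judged then, once.
The state is a dict: "time_s": time; "joint_pos": joint angles; "dq": joint speeds; "effort": joint torques, N m; "position": TCP position; "tool_rot": TCP orientation; "force": force on the tool from outside, world axes, zero at the start; "wrist_torque": the same for the moment, N m; "opening": finger opening in mm; "grasp_force": force on a finger pad.
Only numpy, scipy, OpenCV 4.12 (cv2) and the standard library are available. Lean on these libraries where they do the work, as an engineer would, in place of code of your own. Each camera call takes 0.05 s, during which the arm holds its last target. There are 200 camera calls.

### The job

Cover both open steel jars: take each steel lid off its slanted drip stand and set it gently on the jar it fits, fully down and level. Do not drop the lids on, and leave the jars and the bottle, measuring cylinder, tip box and dish stack around them standing where they are.

Things in the scene. Friction and masses are not known exactly. Their poses are not given: they have to be found in the camera images.
- lid_wide: Larger steel lid, loose, about 250 g, for jar_wide. From below: boss 96 mm across, 8 deep, lower edge tapered to 88; disc 120 across, 6 thick; black cylinder knob 28 across, 40 tall. Origin on the axis, half-way up the 54 mm: 19 above disc underside, 27 below knob top. z: axis, to the knob. Starts knob up on its stand, axis 35 degrees off vertical, lower edge against the ledge.
- lid_small: Smaller steel lid, loose, about 170 g, for jar_tall. From below: boss 70 mm across, 8 deep, lower edge tapered to 62; disc 94 across, 6 thick; black cylinder knob 28 across, 40 tall. Origin on the axis, half-way up the 54 mm: 19 above disc underside, 27 below knob top. z: axis, to the knob. Starts knob up on its stand, axis 35 degrees off vertical, lower edge against the ledge.
- jar_wide: The wider, lower open steel jar, loose, straight and round: 110 mm outside, 102 inside, 90 tall. Origin: centre of its underside on the bench, z up; rim 90 mm above it. Takes the larger lid, whose origin is then 109 mm above the jar's.
- jar_tall: The narrower, taller open steel jar, loose, straight and round: 84 mm outside, 76 inside, 120 tall. Origin: centre of its underside on the bench, z up; rim 120 mm above it. Takes the smaller lid, whose origin is then 139 mm above the jar's.
- stand_a: White drip stand fixed to the bench, 124 mm wide, holds the larger lid at the start. Its face slopes 35 degrees, low at its -x side, where a ledge stands 21 mm out from the face. Origin on the bench below the point (62 mm up) where the face meets the lid's axis. Face 134 mm up the slope; highest edge under 112 mm.
- stand_b: White drip stand fixed to the bench, 124 mm wide, holds the smaller lid at the start. Its face slopes 35 degrees, low at its -x side, where a ledge stands 21 mm out from the face. Origin on the bench below the point (62 mm up) where the face meets the lid's axis. Face 134 mm up the slope; highest edge under 112 mm.
- bottle: Bystander: round glass bottle with an orange cap, 90 mm across, 220 mm tall, loose. Origin at the centre of its underside.
- cylinder: Bystander: slim glass measuring cylinder on a round foot 68 mm across, tube 38 mm (collar 44 mm), 240 mm tall, loose, easily tipped. Origin at the centre of its underside.
- tipbox: Bystander: white and orange pipette-tip box, 75 x 110 mm (x, y), 60 mm tall, loose. Origin at the centre of its underside.
- dishes: Bystander: stack of four culture dishes, 86 mm across, 59 mm tall, loose, moves as one. Origin at the centre of its underside.
Things that resemble listed ones, but are neither listed nor needed, are in the scene too. Leave any green look-alike of the lid_wide alone. What is shaped like the jar_wide but turquoise is not meant.

How it is judged (in metres and radians):
At the end, for the whole second after the job is handed in: Each lid sits on its own jar: its origin 109 mm (wide jar) or 139 mm (tall jar) above the jar's origin within 3 mm, centred within 6 mm, level within 2 degrees and at rest; both jars upright within 2 degrees and less than 30 mm from where they began (z of lid_wide in the frame of jar_wide between 0.106 and 0.112 m and horizontal distance between lid_wide and jar_wide below 0.006 m and angle between each of lid_wide, jar_wide, lid_small, jar_tall's own z axis and vertical below 0.035 rad and distance of each of jar_wide, jar_tall from where it was at the start of the episode below 0.03 m and linear speed of each of lid_wide, lid_small below 0.02 m/s and z of lid_small in the frame of jar_tall between 0.136 and 0.142 m and horizontal distance between lid_small and jar_tall below 0.006 m); the robot touches nothing.
It fails at once if a lid is dropped onto its jar (faster than 0.45 m/s within 25 mm of seated: a fall of about a centimetre) ((horizontal distance between lid_wide and jar_wide below 0.03 m and z of lid_wide in the frame of jar_wide between 0.089 and 0.134 m and linear speed of lid_wide above 0.45 m/s) or (horizontal distance between lid_small and jar_tall below 0.03 m and z of lid_small in the frame of jar_tall between 0.119 and 0.164 m and linear speed of lid_small above 0.45 m/s)).
It fails at once if a jar is pushed more than 30 mm or tipped more than 20 degrees (distance of any of jar_wide, jar_tall from where it was at the start of the episode above 0.03 m or angle between any of jar_wide, jar_tall's own z axis and vertical above 0.35 rad).
It fails at once if the bottle, measuring cylinder, tip box or dish stack is pushed more than 30 mm or tipped more than 20 degrees (distance of any of bottle, cylinder, tipbox, dishes from where it was at the start of the episode above 0.03 m or angle between any of bottle, cylinder, tipbox, dishes's own z axis and vertical above 0.35 rad).
It also fails if it takes over 67 s, if anything falls off the work surface, if the arm or the gripper's body presses on something with over 40 N, if the wrist force passes 120 N, or if a joint passes its speed limit or range.

## Working session

There is one attempt and no reset: what is moved stays moved. The work goes in short steps, Python scripts to look and compute and a tool call to move; the robot and the scene stay as the last step left them, time stands still between calls to the robot, and variables do not carry over. Pictures are saved under pics/ and viewed, at most 10 in all, crops included, and the job is handed in when it is done.

Besides the shell and the picture viewer there is one more tool, called in YAML: its name, and indented under it one key for each argument. servo_tool: Moves the arm, as the interface text tells. Its arguments: {"type":"object","properties":{"moves":{"type":"array","items":{"type":"number"}},"force":{"type":"number"}},"required":["moves"]}

```bash
mkdir -p pics; ls; python3 - <<'E'
from bench import r
import cv2
for n in ("top","side"):
    c=r.read_camera(n); cv2.imwrite(f"pics/{n}0.png",cv2.resize(c["img"][:,:,::-1],(800,600),interpolation=cv2.INTER_CUBIC))
    print(n,{k:v for k,v in c.items() if k!="img"})
s=r.sense(); print(s, r.grip_depth)
E
```

```text
pics
top {'vertical_fov': 57.67072452683971, 'cx': 256.7271911814784, 'cy': 193.49801439007504, 'origin': array([ 436.16508601,  -34.40439803, 1233.51204721]), 'rotation': array([[ 2.49164766e-02,  9.93615674e-01, -1.10032095e-01],
       [-9.99687614e-01,  2.49808803e-02, -7.93394569e-04],
       [ 1.96036931e-03,  1.10017491e-01,  9.93927718e-01]])}
side {'vertical_fov': 50.036304856777974, 'cx': 253.6184404082696, 'cy': 195.40739492359666, 'origin': array([ 404.01435817,  839.10832994, 1136.54037783]), 'rotation': array([[-0.98084414,  0.14026726, -0.13516609],
       [-0.19422359, -0.75728849,  0.62353135],
       [-0.01489869,  0.63783951,  0.77002518]])}
{'time_s': 0.1, 'joint_pos': array([-1.24257399e+00,  3.13910154e-01,  4.50895884e-02,  1.30359933e+00,
        1.27578008e-05,  1.43117733e+00]), 'dq': array([-0.00194439, -0.00133469,  0.00152726,  0.00060041,  0.00052853,
        0.00054662]), 'effort': array([ 3.81008009e-03, -4.81723845e+01,  2.99244493e+01,  1.27301386e-02,
       -1.32273021e-04, -1.83155583e-05]), 'position': array([ 259.13914375, -512.78465754,  230.50543188]), 'tool_rot': array([[ 8.92543903e-01,  4.50960219e-01, -5.11296853e-04],
       [ 4.50960446e-01, -8.92542605e-01,  1.54100646e-03],
       [ 2.38578385e-04, -1.60599058e-03, -9.99998682e-01]]), 'force': array([ 0.51175909, -0.374954  , -0.26707011]), 'wrist_torque': array([0.02578128, 0.03052252, 0.00267144]), 'grasp_force': 0.0, 'opening': 85.09546848792908} -18.700000000000003
```

View pics/top0.png

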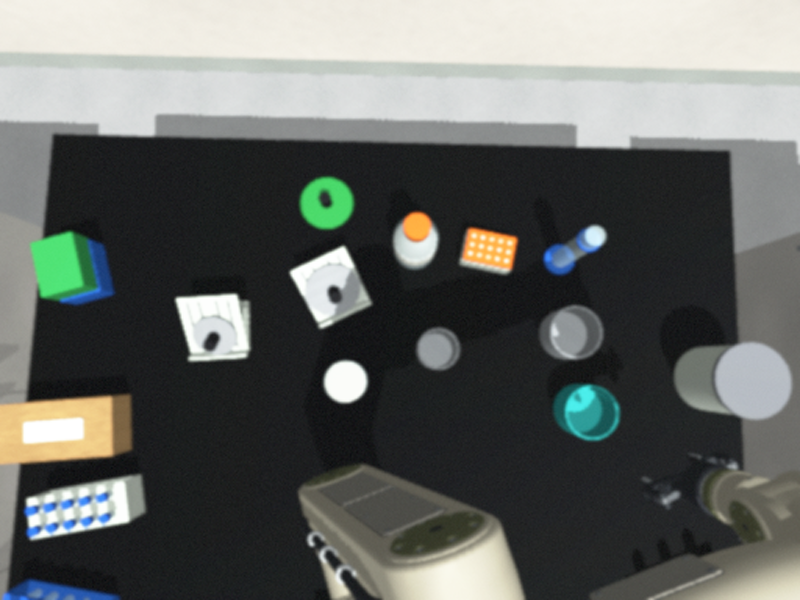

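View pics/side0.png

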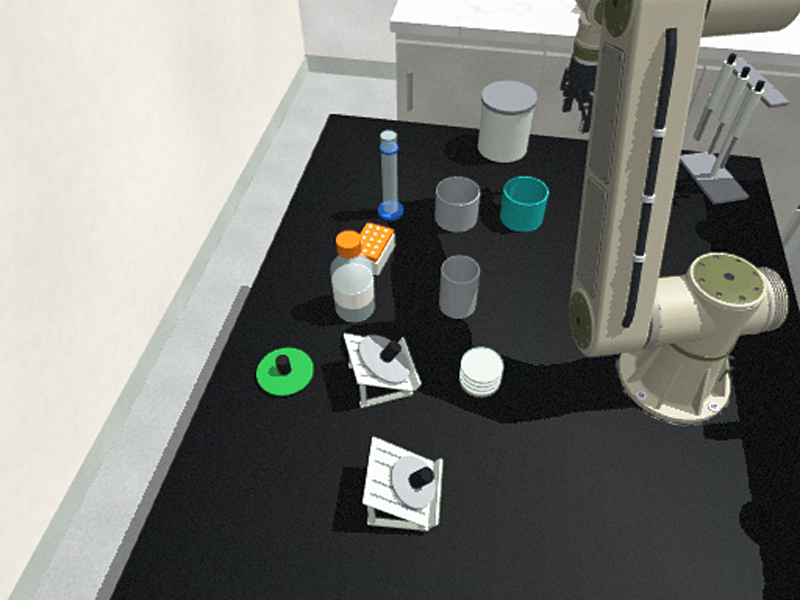

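Candidates: open jars at top (438,349) steel narrow, (571,332) steel wide and (587,411) turquoise, which is excluded. Lids at (330,287) on the larger-lid stand, (213,327) on the smaller-lid stand, and a green look-alike at (326,203), which is excluded. Next I enlarge these to confirm and pick pixels.

```bash
cat > h.py <<'E'
import numpy as np, cv2
def K(c):
    f=192/np.tan(np.radians(c["vertical_fov"]/2)); return f
def proj(c,P):
    p=(np.atleast_2d(P)-c["origin"])@c["rotation"]; f=K(c)
    return np.c_[c["cx"]+f*p[:,0]/-p[:,2], c["cy"]+f*p[:,1]/p[:,2]]
def ray(c,u,v):
    f=K(c); d=c["rotation"]@np.array([(u-c["cx"])/f,-(v-c["cy"])/f,-1]); return d/np.linalg.norm(d)
def atz(c,u,v,z):
    d=ray(c,u,v); o=c["origin"]; return o+d*(z-o[2])/d[2]
def tri(c1,p1,c2,p2):
    A=[];b=[];
    for c,p in((c1,p1),(c2,p2)):
        d=ray(c,*p); M=np.eye(3)-np.outer(d,d); A.append(M); b.append(M@c["origin"])
    X=np.linalg.solve(sum(A),sum(b)); return X, [np.linalg.norm(M@X-q) for M,q in zip(A,b)]
def circ(ctr,R,rad,z=0,n=60):
    t=np.linspace(0,2*np.pi,n); return np.array(ctr)+(R@np.c_[rad*np.cos(t),rad*np.sin(t),z+0*t].T).T
def crop(c,x,y,w,h,s,name,lines=()):
    im=cv2.resize(c["img"][y:y+h,x:x+w,::-1],None,fx=s,fy=s,interpolation=cv2.INTER_CUBIC)
    for L,col in lines:
        q=((proj(c,L)-[x,y]+.5)*s).astype(np.int32); cv2.polylines(im,[q.reshape(-1,1,2)],False,col,1)
    cv2.imwrite(name,im)
E
python3 - <<'E'
from bench import r
from h import *
c=r.read_camera("top"); crop(c,110,150,290,110,2.75,"pics/t1.png")
d=r.read_camera("side"); crop(d,210,100,130,245,2.4,"pics/s1.png")
a=cv2.imread("pics/t1.png");b=cv2.imread("pics/s1.png")
# stack: side crop rotated not; save as separate
crop(d,210,205,130,140,4,"pics/s1.png")
E
```

```text
(no output)
```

View pics/t1.png

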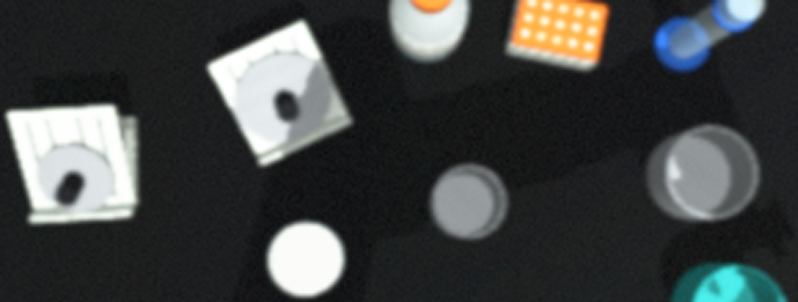

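View pics/s1.png

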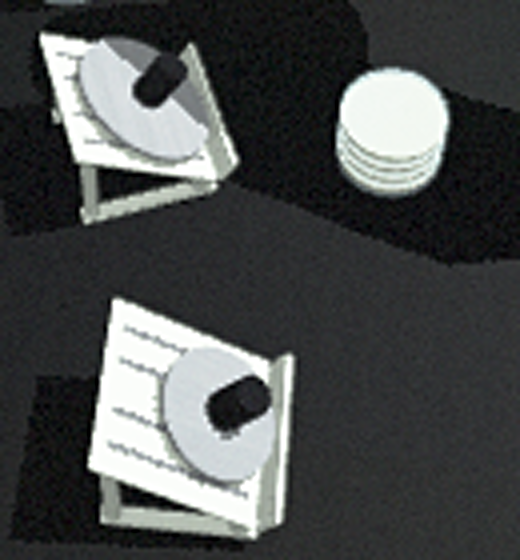

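```bash
cat > lids.py <<'E'
from h import *
from scipy.spatial.transform import Rotation as Ro
def stand(p,L,):
    x,y,w=p; R=Ro.from_euler("z",w).as_matrix()@Ro.from_euler("y",-35,degrees=True).as_matrix()
    F=np.array([x,y,62.]); return R,F
def pts(p,L):
    R,F=stand(p,L); T=134-L
    return np.array([F+R@v for v in np.array([[T,62,0],[T,-62,0],[0,0,54],[0,0,14]],float)])
E
python3 - <<'E'
from bench import r
from lids import *
from scipy.optimize import least_squares
c=r.read_camera("top");d=r.read_camera("side")
t=lambda a:np.array(a)/2.75+[110,150]-.3; s=lambda a:np.array(a)/4+[210,205]-.3
for n,L,a,b,x0 in (("wide",60,[(208,66),(303,20),(290,110),(286,96)],[(78,163),(42,33),(172,70),(148,97)],(600,150,.3)),
            ("small",47,[(8,112),(114,105),(66,194),(75,180)],[(90,468),(115,298),(258,392),(222,412)],(520,330,0))):
    f=lambda p:np.r_[(proj(c,pts(p,L))-t(a)).ravel(),(proj(d,pts(p,L))-s(b)).ravel()]
    o=least_squares(f,x0,x_scale=(100,100,.3),loss="soft_l1"); print(n,o.x.round(3)); print(f(o.x).round(1))
    p=o.x;R,F=stand(p,L)
    print("tri knob top",tri(c,t(a[2]),d,s(b[2])),"model",pts(p,L)[2])
print("tall",atz(c,*t((472,201.5)),120),"wide",atz(c,*t((712,172)),90))
# side picks from full picture (0.64)
print(atz(d,460*.64,267*.64,120),atz(d,458*.64,190*.64,90))
E
```

```text
wide [5.95261e+02 1.18912e+02 4.84000e-01]
[-0.   0.1 -0.4  0.4 -0.8  0.6 -1.1  0.8 -0.1 -1.  -0.8 -0.3  0.1 -1.6
 -0.8 -0.5]
tri knob top (array([569.83451389, 103.26622136,  95.87319418]), [np.float64(1.3811693382727412), np.float64(1.381169338272965)]) model [567.83892942 104.51147221 106.23421039]
small [4.9123e+02 3.6428e+02 1.0300e-01]
[-0.2  0.9 -0.4  0.5 -0.2  1.2 -0.3 -0.3  0.2 -0.5 -0.4 -1.  -0.8  0.2
 -0.4 -0.2]
tri knob top (array([461.35588019, 360.34065542, 106.80487978]), [np.float64(2.929820114273516), np.float64(2.9298201142734612)]) model [460.42218003 361.08431353 106.23421039]
tall [ 467.03811454 -114.17786659  120.        ] wide [ 510.10657651 -402.0696702    90.        ]
[ 468.1825872  -114.31402793  120.        ] [ 509.38677269 -400.19002997   90.        ]
```

Candidates confirmed: lid_wide on stand_a, lid_small on stand_b, and jar_tall and jar_wide are the steel ones. Next I turn the wrist while lifting.

servo_tool:
  moves: [0,0,-0.12,0,0,-0.003,0,0,0,-0.12,0,0,-0.003,0,0,0,-0.12,0,0,-0.003,0,0,0,-0.12,0,0,-0.003,0,0,0,-0.12,0,0,-0.003,0,0,0,-0.12,0,0,-0.003,0,0,0,-0.12,0,0,-0.003,0,0,0,-0.12,0,0,-0.003,0]

```text
time_s: 0.97
position: [259.2, -513.2, 255.4]
tool_rot: [[0.137, 0.991, -0.0], [0.991, -0.137, 0.0], [0.0, -0.0, -1.0]]
force: [-1.1, 1.3, 0.4]
opening: 85.7
grasp_force: 0.0
```

servo_tool:
  moves: [0,0,-0.12,0,0,-0.003,0,0,0,-0.12,0,0,-0.003,0,0,0,-0.12,0,0,-0.003,0,0,0,-0.12,0,0,-0.003,0,0,0,-0.12,0,0,-0.003,0,0,0,-0.12,0,0,-0.003,0,0,0,-0.12,0,0,-0.003,0,0,0,-0.12,0,0,-0.003,0]

```text
time_s: 1.63
position: [259.3, -513.2, 279.4]
tool_rot: [[-0.733, 0.68, -0.0], [0.68, 0.733, 0.0], [0.0, 0.0, -1.0]]
force: [0.8, -0.7, 0.2]
opening: 85.7
grasp_force: 0.0
```

servo_tool:
  moves: [0,0,-0.12,0,0,-0.003,0,0,0,-0.12,0,0,-0.003,0,0,0,-0.12,0,0,-0.003,0,0,0,-0.12,0,0,-0.003,0,0,0,-0.12,0,0,-0.003,0,0,0,-0.12,0,0,-0.003,0,0,0,-0.12,0,0,-0.003,0,0,0,-0.12,0,0,-0.003,0]

```text
time_s: 2.3
position: [259.3, -513.2, 303.4]
tool_rot: [[-0.978, -0.211, -0.0], [-0.211, 0.978, 0.0], [-0.0, 0.0, -1.0]]
force: [-0.1, 0.2, 0.2]
opening: 85.5
grasp_force: 0.0
```

servo_tool:
  moves: [0,0,-0.12,-0.01,0.008,0,0,0,0,-0.12,-0.02,0.016,0,0,0,0,-0.036,-0.0288,0.0243,0,0,0,0,0,-0.0288,0.0243,0,0,0,0,0,-0.0288,0.0243,0,0,0,0,0,-0.0288,0.0243,0,0,0,0,0,-0.0288,0.0243,0,0,0,0,0,-0.0288,0.0243,0,0]

```text
time_s: 2.97
position: [368.2, -271.3, 303.4]
tool_rot: [[-0.886, -0.463, 0.0], [-0.463, 0.886, -0.0], [-0.0, -0.0, -1.0]]
force: [0.6, -0.2, -0.4]
opening: 85.5
grasp_force: 0.0
```

servo_tool:
  moves: [0,0,0,-0.0288,0.0243,0,0,0,0,0,-0.0288,0.0243,0,0,0,0,0,-0.0288,0.0243,0,0,0,0,0,-0.0288,0.0243,0,0,0,0,0,-0.0288,0.0243,0,0,0,0,0,-0.0288,0.0243,0,0,0,0,0,-0.0288,0.0243,0,0,0,0,0,-0.0288,0.0243,0,0]

```text
time_s: 3.63
position: [482.3, 8.0, 303.5]
tool_rot: [[-0.886, -0.464, 0.001], [-0.464, 0.886, -0.0], [-0.0, -0.0, -1.0]]
force: [0.9, -0.5, 0.2]
opening: 85.3
grasp_force: 0.0
```

servo_tool:
  moves: [0,-0.122,0,0,0,0,0,0,-0.122,0,0,0,0,0,0,-0.122,0,0,0,0,0,0,-0.122,0,0,0,0,0,0,-0.122,0,0,0,0,0,0,0,0,0.0029,0.0091,0.032,0,0,0,0,0.0029,0.0091,0.032,0,0,0,0,0.0029,0.0091,0.032,0]

```text
time_s: 4.3
position: [511.9, 51.2, 219.7]
tool_rot: [[-0.726, -0.46, 0.511], [-0.378, 0.888, 0.263], [-0.575, -0.002, -0.818]]
force: [0.7, -0.8, -0.2]
opening: 85.3
grasp_force: 0.0
```

servo_tool:
  moves: [0,0,0,0.0029,0.0091,0.032,0,0,0,0,0.0029,0.0091,0.025,0,0,0,0,0,0,0,0]

```text
time_s: 4.55
position: [524.7, 83.7, 164.2]
tool_rot: [[-0.73, -0.466, 0.5], [-0.381, 0.885, 0.268], [-0.568, 0.005, -0.823]]
force: [-0.2, 0.2, -1.1]
opening: 85.5
grasp_force: 0.0
```

```bash
python3 - <<'E'
from bench import r
from lids import *
c=r.read_camera("wrist"); s=r.sense()
print(s["position"],s["tool_rot"].round(3),s["joint_pos"].round(2),c["origin"])
p=(595.26,118.91,.484); R,F=stand(p,60)
q=pts(p,60)
L=[(circ(F,R,60,14),(0,0,255)),(circ(F,R,14,54),(0,255,0)),(circ(F,R,14,14),(0,255,0)),(q[:2],(255,0,0))]
crop(c,0,0,512,384,1.5,"pics/w1.png",L)
E
```

```text
[525.5898714   82.98866444 166.42703025] [[-0.729 -0.466  0.502]
 [-0.381  0.885  0.268]
 [-0.569  0.004 -0.822]] [-0.21 -0.11 -0.78  0.41  0.37 -0.6 ] [390.14635956  14.06726116 234.0358423 ]
```

View pics/w1.png

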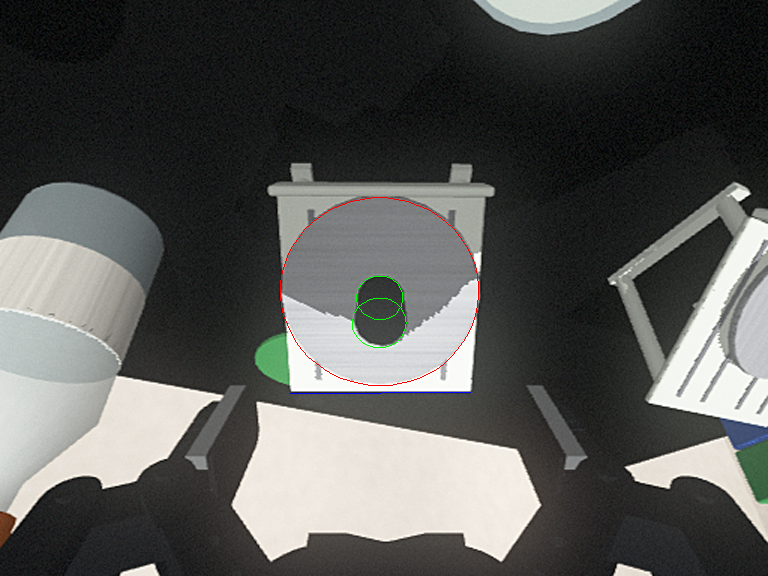

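The overlay matches the lid exactly: disc centre (380,291), knob (380,310). Next I approach along the axis.

servo_tool:
  moves: [0,-0.007,0,-0.0013,-0.0003,0.025,0,0,0,0,-0.0012,-0.0003,0.025,0,0,0,0,-0.0012,-0.0003,0.022,0,0,0,0,-0.0012,-0.0001,0.018,0,0,0,0,0,0,0.012,0,0,0,0,0,0,0,0]

```text
time_s: 5.1
position: [585.0, 109.4, 88.7]
tool_rot: [[-0.723, -0.464, 0.512], [-0.378, 0.886, 0.268], [-0.578, 0.0, -0.816]]
force: [-0.1, -0.9, 0.5]
opening: 85.6
grasp_force: 0.0
```

```bash
cat > d.py <<'E'
import sys
from bench import r
from lids import *
# usage: d.py wide|small height_above_face ; prints offset to target in tool axes (mm) + rotvec
P={"wide":((595.26,118.91,.484),60),"small":((491.23,364.28,.103),47)}
p,L=P[sys.argv[1]]; R,F=stand(p,L); s=r.sense(); T=s["tool_rot"]
tgt=F+R[:,2]*float(sys.argv[2])
Rt=np.c_[-R[:,0],R[:,1],-R[:,2]]
print("mm",(T.T@(tgt-s["position"])).round(1),"rot",Ro.from_matrix(T.T@Rt).as_rotvec().round(4),"pos",s["position"].round(1),"q",s["joint_pos"].round(2),s["force"].round(1),s["time_s"])
E
python3 d.py wide 21
```

```text
mm [4.3 3.6 8.5] rot [-0.0009  0.0054 -0.0015] pos [585.  109.4  88.7] q [-0.12  0.12 -0.8   0.12  0.33 -0.51] [-0.1 -0.9  0.5] 5.1
```

servo_tool:
  moves: [0,0.005,0,0.0022,0.0018,0.004,0,0,0,0,0.0021,0.0018,0.0045,0,0,0,0,0,0,0,0]

```text
time_s: 5.35
position: [583.5, 113.4, 79.9]
tool_rot: [[-0.725, -0.464, 0.509], [-0.38, 0.886, 0.266], [-0.575, -0.0, -0.818]]
force: [-0.4, 0.2, 0.0]
opening: 85.4
grasp_force: 0.0
```

```bash
python3 d.py wide 21
```

```text
mm [-0.4 -0.6  1.1] rot [-0.0013  0.0012 -0.0015] pos [583.5 113.4  79.9] q [-0.11  0.13 -0.81  0.1   0.33 -0.5 ] [-0.4  0.2  0. ] 5.35
```

Aligned. I close the gripper with moderate force.

servo_tool:
  moves: [0,0,0,0,0,0,1,0,0,0,0,0,0,1,0,0,0,0,0,0,1,0,0,0,0,0,0,1,0,0,0,0,0,0,1,0,0,0,0,0,0,1,0,0,0,0,0,0,1,0,0,0,0,0,0,1]
  force: 60

```text
time_s: 6.02
position: [583.9, 113.2, 80.3]
tool_rot: [[-0.725, -0.463, 0.51], [-0.38, 0.886, 0.266], [-0.575, -0.001, -0.818]]
force: [-5.2, -2.3, 6.3]
opening: 26.7
grasp_force: 58.4
```

servo_tool:
  moves: [0,0,0,0,0,-0.006,1,0,0,0,0,0,-0.012,1,0,0,0,0,0,-0.018,1,0,0,0,0,0,-0.02,1,0,0,0,0,0,-0.02,1,0,0,0,-0.01,0,-0.02,1,0,0,0,-0.02,0,-0.02,1,0,0,0,-0.02,0,-0.02,1]

```text
time_s: 6.68
position: [548.5, 96.2, 219.3]
tool_rot: [[-0.728, -0.463, 0.506], [-0.379, 0.886, 0.266], [-0.572, 0.002, -0.82]]
force: [1.2, -0.5, -2.8]
opening: 26.6
grasp_force: 59.8
```

servo_tool:
  moves: [0,0.1,0,0,0,-0.02,1,0,0.1,0,0,0,-0.02,1,0,0.1,0,0,0,-0.02,1,0,0.1,0,0,0,-0.01,1,0,0.1,0,0,0,0,1,0,0.1,0,0,0,0,1,0,0.01,0,0,0,0,1,0,0,0,0,0,0,1]

```text
time_s: 7.35
position: [522.6, 81.9, 279.5]
tool_rot: [[-0.885, -0.465, -0.001], [-0.465, 0.885, 0.002], [0.0, 0.002, -1.0]]
force: [-0.6, 0.1, -2.1]
opening: 26.5
grasp_force: 59.7
```

```bash
python3 - <<'E'
from bench import r
from lids import *
s=r.sense(); print(s["position"].round(1),s["tool_rot"].round(3).tolist(),s["joint_pos"].round(2),s["opening"],s["force"])
c=r.read_camera("top");d=r.read_camera("side")
t=lambda a:np.array(a)*.64
print("bottle",atz(d,*t((349,238)),215),atz(c,*t((417,227)),220)); print("cyl foot",atz(d,*t((390,212)),8),"top",atz(d,*t((389,135)),240),"tipbox",atz(c,*t((491,248)),60),"dishes",atz(c,*t((346,381)),59),"teal",atz(c,*t((590,411)),90))
E
```

```text
[522.6  81.9 279.5] [[-0.885, -0.465, -0.001], [-0.465, 0.885, 0.002], [0.0, 0.002, -1.0]] [ 0.    0.21  0.03  1.39  0.   -0.48] 26.513383673462133 [-0.55300812  0.06430454 -2.05667348]
bottle [695.38467217 -64.62403812 215.        ] [693.14165086 -60.14625846 220.        ]
cyl foot [ 679.1356792  -379.90804827    8.        ] top [ 677.72515104 -387.38925778  240.        ] tipbox [ 690.81596002 -227.37347061   60.        ] dishes [394.39141111  79.95433606  59.        ] teal [ 346.64981598 -429.4141755    90.        ]
```

servo_tool:
  moves: [0,0,0,0.0066,-0.0117,0,1,0,0,0,0.0131,-0.0234,0,1,0,0,0,0.0164,-0.0293,0,1,0,0,0,0.0164,-0.0293,0,1,0,0,0,0.0164,-0.0293,0,1,0,0,0,0.0164,-0.0293,0,1,0,0,0,0.0164,-0.0293,0,1,0,0,0,0.0164,-0.0293,0,1]

```text
time_s: 8.12
position: [513.6, -161.7, 282.3]
tool_rot: [[-0.886, -0.463, 0.005], [-0.463, 0.886, 0.0], [-0.004, -0.002, -1.0]]
force: [0.3, -0.1, -2.7]
opening: 26.8
grasp_force: 59.8
```

servo_tool:
  moves: [0,0,0,0.0164,-0.0293,0,1,0,0,0,0.0164,-0.0293,0,1,0,0,0,0.0164,-0.0293,0,1,0,0,0,0.0164,-0.0293,0,1,0,0,0,0.0164,-0.0293,0,1,0,0,0,0.0131,-0.0234,0,1,0,0,0,0.0066,-0.0117,0,1,0,0,0,0,0,0,1]

```text
time_s: 8.78
position: [507.7, -371.2, 281.2]
tool_rot: [[-0.888, -0.46, 0.003], [-0.46, 0.888, -0.001], [-0.003, -0.002, -1.0]]
force: [-0.5, -0.3, -2.5]
opening: 26.7
grasp_force: 59.8
```

```bash
cat > v.py <<'E'
import sys
from bench import r
from lids import *
# v.py name jx jy rim Rout Rin lidR lidh out : overlay jar rim (red) and held lid disc (green) in wrist view; lidh = TCP height above disc underside
jx,jy,rim,Ro_,Ri,lr,lh=map(float,sys.argv[1:8])
c=r.read_camera("wrist"); s=r.sense(); T=s["tool_rot"]; I=np.eye(3)
j=np.array([jx,jy,rim])
L=[(circ(j,I,Ro_),(0,0,255)),(circ(j,I,Ri),(0,0,255)),(circ(j-[0,0,rim],I,Ro_),(255,128,0)),(circ(s["position"],T,lr,lh),(0,255,0)),(circ(s["position"],T,lr,lh-6),(0,255,0))]
crop(c,0,0,512,384,1.5,sys.argv[8],L)
print("pos",s["position"].round(1),"tool delta to jar",(T.T@(j-s["position"])).round(1),T[:,2].round(4),"q",s["joint_pos"].round(2),s["force"].round(1),s["opening"],s["time_s"])
E
python3 v.py 509.7 -401 90 55 51 60 13 pics/w2.png
```

```text
pos [ 508.  -369.2  281.3] tool delta to jar [ 13.7 -28.9 191.3] [ 2.9e-03  8.0e-04 -1.0e+00] q [-0.76  0.42  0.31  1.47  0.   -1.24] [-0.9 -0.1 -2.5] 26.43253680595372 8.8333
```

View pics/w2.png

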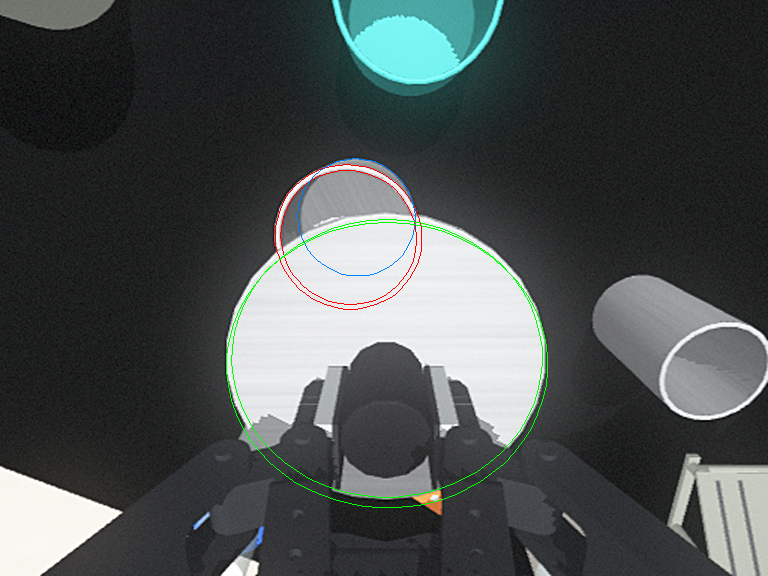

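The lid disc spans x 226–546 and its top edge is at y≈214, as expected. The jar rim is at (345,237), about 3 px left of the prediction. I take one enlarged crop of both steel rims to settle this.

```bash
python3 - <<'E'
from bench import r
from lids import *
c=r.read_camera("wrist"); I=np.eye(3)
L=[(circ([509.7,-401,90],I,55),(0,0,255)),(circ([467.5,-114.2,120],I,42),(0,0,255))]
crop(c,175,100,110,60,5,"pics/a.png",L); crop(c,430,205,82,82,5,"pics/b.png",L)
a=cv2.imread("pics/a.png");b=cv2.imread("pics/b.png"); b=cv2.resize(b,(300,300))
o=np.zeros((600,560,3),np.uint8); o[:300,:550]=a; o[300:600,:300]=b; cv2.imwrite("pics/ab.png",o)
np.savez("wr.npz",img=c["img"],**{k:v for k,v in c.items() if k!="img"})
E
```

```text
(no output)
```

View pics/ab.png

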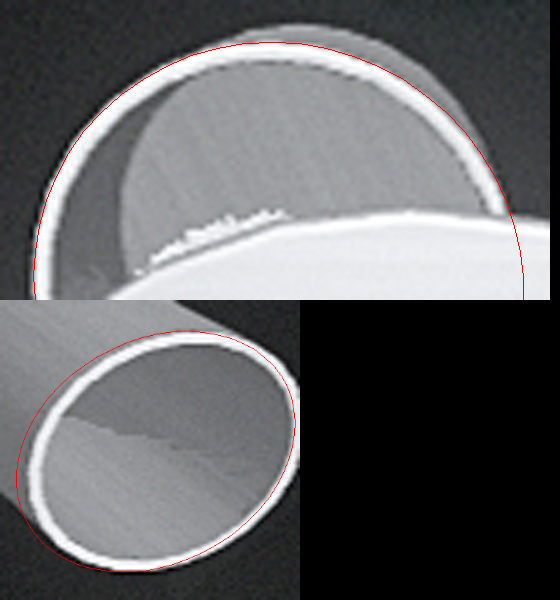

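servo_tool:
  moves: [0,0,0,0.0046,-0.0096,0,1,0,0,0,0.0046,-0.0096,0,1,0,0,0,0.0045,-0.0097,0.015,1,0,0,0,0,0,0.025,1,0,0,0,0,0,0.025,1,0,0,0,0,0,0.025,1,0,0,0,0,0,0.025,1,0,0,0,0,0,0.02,1]

```text
time_s: 9.55
position: [510.7, -399.6, 144.0]
tool_rot: [[-0.885, -0.465, 0.001], [-0.465, 0.885, 0.002], [-0.002, 0.001, -1.0]]
force: [-0.5, 0.3, -2.2]
opening: 26.6
grasp_force: 59.9
```

servo_tool:
  moves: [0,0,0,0,0,0.016,1,0,0,0,0,0,0.005,1,0,0,0,0,0,0,1,0,0,0,0,0,0,1]

```text
time_s: 9.88
position: [511.3, -400.3, 125.6]
tool_rot: [[-0.886, -0.464, 0.002], [-0.464, 0.886, 0.0], [-0.002, -0.001, -1.0]]
force: [-0.3, -0.5, -2.7]
opening: 26.4
grasp_force: 59.9
```

```bash
python3 v.py 509.7 -401 90 55 51 60 13 pics/w3.png
```

```text
pos [ 511.7 -400.8  126.4] tool delta to jar [ 2.   0.8 36.4] [ 3.3e-03 -7.0e-04 -1.0e+00] q [-0.79  0.5   0.07  1.14  0.   -1.27] [ 0.3  1.  -1.7] 26.475544186763077 9.9333
```

servo_tool:
  moves: [0,0,0,0.0015,0.0003,0.002,1,0,0,0,0,0,0.003,1,0,0,0,0,0,0.003,1,0,0,0,0,0,0.003,1,0,0,0,0,0,0.003,1,0,0,0,0,0,0.002,1,0,0,0,0,0,0.002,1,0,0,0,0,0,0,1]

```text
time_s: 10.6
position: [509.7, -400.7, 106.5]
tool_rot: [[-0.886, -0.464, 0.002], [-0.464, 0.886, 0.001], [-0.002, -0.0, -1.0]]
force: [0.8, -1.1, -3.5]
opening: 26.5
grasp_force: 59.8
```

servo_tool:
  moves: [0,0,0,0,0,0.001,1,0,0,0,0,0,0.001,1,0,0,0,0,0,0,1]

```text
time_s: 10.85
position: [509.7, -400.9, 105.0]
tool_rot: [[-0.886, -0.464, 0.002], [-0.464, 0.886, 0.0], [-0.002, -0.001, -1.0]]
force: [0.3, -1.3, -2.8]
opening: 26.4
grasp_force: 59.9
```

servo_tool:
  moves: [0,0,0,0,0,0.001,1,0,0,0,0,0,0.001,1,0,0,0,0,0,0,1]

```text
time_s: 11.1
position: [509.8, -400.9, 103.9]
tool_rot: [[-0.886, -0.464, 0.003], [-0.464, 0.886, -0.0], [-0.002, -0.001, -1.0]]
force: [0.5, -0.8, 3.1]
opening: 26.8
grasp_force: 60.3
```

servo_tool:
  moves: [0,0,0,0,0,0.0007,1,0,0,0,0,0,0,1,0,0,0,0,0,0,1]

```text
time_s: 11.35
position: [509.8, -400.9, 103.9]
tool_rot: [[-0.886, -0.464, 0.003], [-0.464, 0.886, -0.0], [-0.003, -0.002, -1.0]]
force: [0.2, 0.8, 6.5]
opening: 26.2
grasp_force: 61.1
```

Contact comes at the expected height, so the lid is seated. I release and retreat straight up.

servo_tool:
  moves: [0,0,0,0,0,0,0.6,0,0,0,0,0,0,0.5,0,0,0,0,0,0,0.3,0,0,0,0,0,0,0,0,0,0,0,0,0,0,0,0,0,0,0,0,0,0,0,0,0,0,-0.01,0,0,0,0,0,0,-0.025,0]

```text
time_s: 12.02
position: [507.6, -398.8, 134.2]
tool_rot: [[-0.886, -0.464, -0.003], [-0.464, 0.886, 0.006], [0.0, 0.007, -1.0]]
force: [-0.2, -0.9, -0.3]
opening: 85.8
grasp_force: 0.0
```

servo_tool:
  moves: [0,0,0,0,0,-0.03,0,0,0,0,0,0,-0.03,0,0,0,0,0,0,-0.03,0,0,0,0,0,0,-0.03,0,0,0,0,0,0,-0.03,0,0,0,0,0,0,-0.03,0]

```text
time_s: 12.52
position: [508.8, -400.5, 319.8]
tool_rot: [[-0.886, -0.464, 0.003], [-0.464, 0.886, 0.0], [-0.002, -0.001, -1.0]]
force: [0.1, -1.2, -0.5]
opening: 85.5
grasp_force: 0.0
```

```bash
python3 v.py 509.7 -401 96 60 14 60 13 pics/w4.png
```

```text
pos [ 509.8 -401.5  326.6] tool delta to jar [  1.    2.8 230.5] [ 0.0089 -0.0064 -0.9999] q [-0.79  0.46  0.5   1.6   0.   -1.27] [-0.3  0.5  4.4] 85.23509989698796 12.5667
```

View pics/w4.png

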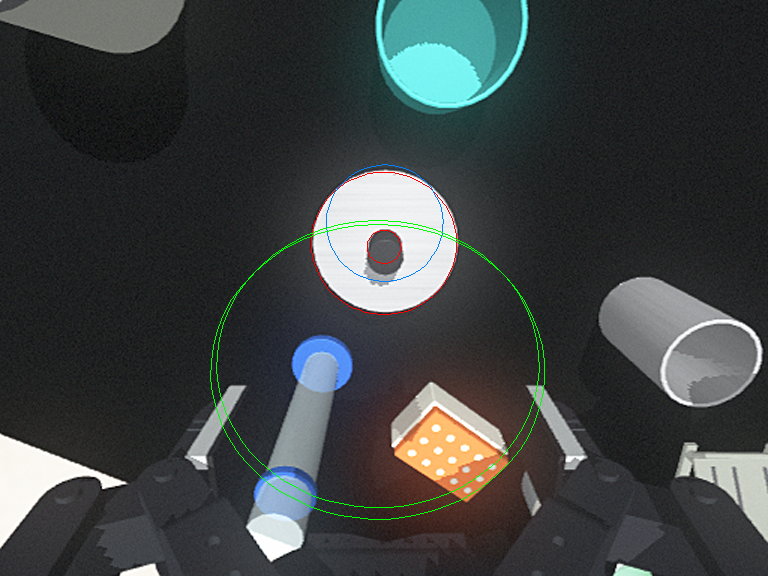

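The lid disc sits exactly on the predicted seated outline (385,242). Next is the small lid.

servo_tool:
  moves: [0,0,0.095,0,0,0,0,0,0,0.095,0,0,0,0,0,0,0.095,0,0,0,0,0,0,0.095,0,0.01,0,0,0,0,0,0.0015,0.025,0,0,0,0,0,0.0015,0.0355,0,0,0,0,0,0.0015,0.0355,0,0,0,0,0,0.0015,0.0355,0,0]

```text
time_s: 13.23
position: [487.1, -259.6, 317.6]
tool_rot: [[-0.995, -0.101, 0.002], [-0.101, 0.995, 0.001], [-0.002, 0.001, -1.0]]
force: [0.4, 0.9, 0.4]
opening: 85.7
grasp_force: 0.0
```

servo_tool:
  moves: [0,0,0,0.0015,0.0355,0,0,0,0,0,0.0015,0.0355,0,0,0,0,0,0.0015,0.0355,0,0,0,0,0,0.0015,0.0355,0,0,0,0,0,0.0015,0.0355,0,0,0,0,0,0.0015,0.0355,0,0,0,0,0,0.0015,0.0355,0,0,0,0,0,0.0015,0.0355,0,0]

```text
time_s: 13.9
position: [446.1, 22.1, 318.3]
tool_rot: [[-0.995, -0.102, 0.003], [-0.102, 0.995, 0.001], [-0.003, 0.0, -1.0]]
force: [-0.7, 0.0, -0.6]
opening: 85.3
grasp_force: 0.0
```

servo_tool:
  moves: [0,0,0,0.0015,0.0355,0,0,0,0,0,0.0015,0.0355,0,0,0,0,0,0.0015,0.0355,0,0,0,0,0,0.0015,0.0355,0,0,0,0,0,0.0015,0.0355,0,0,0,0,0,0.0015,0.0355,0,0,0,0,0,0.0015,0.0355,0,0,0,0,0,0.0015,0.0355,0,0]

```text
time_s: 14.57
position: [405.2, 303.5, 318.5]
tool_rot: [[-0.995, -0.102, 0.003], [-0.102, 0.995, 0.001], [-0.003, 0.001, -1.0]]
force: [0.8, 0.5, -0.0]
opening: 85.3
grasp_force: 0.0
```

```bash
python3 d.py small 120
```

```text
mm [-22.5  51.4 158.3] rot [ 0.0008 -0.6078 -0.0008] pos [405.2 303.5 318.5] q [ 0.48  0.17  0.07  1.47 -0.    0.38] [ 0.8  0.5 -0. ] 14.5667
```

servo_tool:
  moves: [0,-0.12,0,0,0.01,0,0,0,-0.122,0,0,0.01,0,0,0,-0.122,0,0,0.01,0,0,0,-0.122,0,0,0.01,0,0,0,-0.122,0,0,0.0115,0,0,0,0,0,0.0144,0,0.0286,0,0,0,0,0.0144,0,0.0286,0,0,0,0,0.0144,0,0.0286,0]

```text
time_s: 15.23
position: [413.4, 355.3, 223.2]
tool_rot: [[-0.814, -0.104, 0.572], [-0.084, 0.995, 0.062], [-0.575, 0.003, -0.818]]
force: [1.3, 0.1, -0.3]
opening: 85.4
grasp_force: 0.0
```

servo_tool:
  moves: [0,0,0,0.0144,0,0.0286,0,0,0,0,0.0144,0,0.02,0,0,0,0,0,0,0,0,0,0,0,0,0,0,0]

```text
time_s: 15.57
position: [417.7, 354.2, 165.3]
tool_rot: [[-0.817, -0.102, 0.568], [-0.084, 0.995, 0.057], [-0.571, -0.001, -0.821]]
force: [0.5, -0.1, 1.3]
opening: 85.4
grasp_force: 0.0
```

```bash
python3 d.py small 21; python3 - <<'E'
from bench import r
from lids import *
c=r.read_camera("wrist")
p=(491.23,364.28,.103); R,F=stand(p,47); q=pts(p,47)
L=[(circ(F,R,47,14),(0,0,255)),(circ(F,R,14,54),(0,255,0)),(circ(F,R,14,14),(0,255,0)),(q[:2],(255,0,0))]
crop(c,0,0,512,384,1.5,"pics/w5.png",L)
E
```

```text
mm [ -1.9   2.7 106.2] rot [-0.0016 -0.0034  0.    ] pos [417.7 354.2 165.3] q [ 0.75 -0.02 -0.71  0.38 -0.35  0.55] [ 0.5 -0.1  1.3] 15.5667
```

View pics/w5.png

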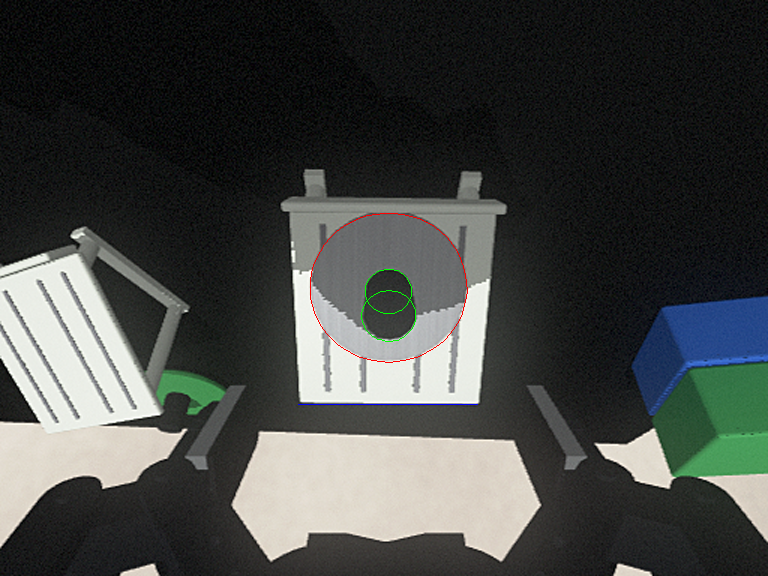

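The outline matches: disc (389,287), knob (389,305).

servo_tool:
  moves: [0,-0.003,0,-0.001,0.0014,0.022,0,0,0,0,-0.001,0.0013,0.025,0,0,0,0,0,0,0.025,0,0,0,0,0,0,0.018,0,0,0,0,0,0,0.009,0,0,0,0,0,0,0,0,0,0,0,0,0,0,0]

```text
time_s: 16.2
position: [477.3, 364.3, 87.9]
tool_rot: [[-0.813, -0.102, 0.573], [-0.082, 0.995, 0.06], [-0.576, 0.002, -0.817]]
force: [0.4, 0.4, 0.3]
opening: 85.5
grasp_force: 0.0
```

```bash
python3 d.py small 21
```

```text
mm [ 3.5 -1.4  8.2] rot [ 0.0006  0.0035 -0.0018] pos [477.3 364.3  87.9] q [ 0.67  0.17 -0.74  0.12 -0.32  0.49] [0.4 0.4 0.3] 16.2
```

servo_tool:
  moves: [0,0.002,0,0.0018,-0.0006,0.004,0,0,0.001,0,0.0017,-0.0006,0.0042,0,0,0,0,0,0,0,0]

```text
time_s: 16.45
position: [478.2, 362.7, 77.9]
tool_rot: [[-0.815, -0.102, 0.57], [-0.083, 0.995, 0.059], [-0.573, 0.001, -0.82]]
force: [0.8, -0.2, -0.4]
opening: 85.4
grasp_force: 0.0
```

```bash
python3 d.py small 21
```

```text
mm [-1.6  0.2 -0.5] rot [ 0.0004 -0.0007 -0.0009] pos [478.2 362.7  77.9] q [ 0.67  0.19 -0.75  0.1  -0.31  0.48] [ 0.8 -0.2 -0.4] 16.45
```

servo_tool:
  moves: [0,0,0,-0.001,0,-0.0007,0,0,0,0,0,0,0,1,0,0,0,0,0,0,1,0,0,0,0,0,0,1,0,0,0,0,0,0,1,0,0,0,0,0,0,1,0,0,0,0,0,0,1,0,0,0,0,0,0,1]
  force: 60

```text
time_s: 17.12
position: [478.7, 362.7, 79.1]
tool_rot: [[-0.815, -0.102, 0.57], [-0.083, 0.995, 0.059], [-0.573, 0.0, -0.82]]
force: [-4.8, -2.0, 5.8]
opening: 26.5
grasp_force: 58.6
```

servo_tool:
  moves: [0,0,0,0,0,-0.006,1,0,0,0,0,0,-0.012,1,0,0,0,0,0,-0.018,1,0,0,0,0,0,-0.02,1,0,0,0,0,0,-0.02,1,0,0,0,-0.01,0,-0.02,1,0,0,0,-0.02,0,-0.02,1,0,0,0,-0.02,0,-0.02,1]

```text
time_s: 17.78
position: [440.4, 358.2, 218.8]
tool_rot: [[-0.817, -0.103, 0.567], [-0.085, 0.995, 0.058], [-0.57, -0.001, -0.821]]
force: [1.3, 0.9, -1.0]
opening: 26.4
grasp_force: 59.4
```

servo_tool:
  moves: [0,0.1,0,0,0,-0.02,1,0,0.1,0,0,0,-0.02,1,0,0.1,0,0,0,-0.02,1,0,0.1,0,0,0,-0.01,1,0,0.1,0,0,0,0,1,0,0.1,0,0,0,0,1,0,0.01,0,0,0,0,1,0,0,0,0,0,0,1]

```text
time_s: 18.45
position: [411.3, 355.3, 279.0]
tool_rot: [[-0.995, -0.1, -0.002], [-0.1, 0.995, -0.001], [0.002, -0.001, -1.0]]
force: [-0.3, -0.3, -1.7]
opening: 26.6
grasp_force: 59.4
```

servo_tool:
  moves: [0,0,0,-0.0005,-0.0131,0,1,0,0,0,-0.0005,-0.0263,0,1,0,0,0,-0.0005,-0.0328,0,1,0,0,0,-0.0005,-0.0328,0,1,0,0,0,-0.0005,-0.0328,0,1,0,0,0,-0.0005,-0.0328,0,1,0,0,0,-0.0005,-0.0328,0,1,0,0,0,-0.0005,-0.0328,0,1]

```text
time_s: 19.12
position: [436.3, 119.4, 280.9]
tool_rot: [[-0.995, -0.103, 0.003], [-0.103, 0.995, -0.0], [-0.003, -0.0, -1.0]]
force: [-0.4, -0.3, -1.4]
opening: 26.4
grasp_force: 59.4
```

servo_tool:
  moves: [0,0,0,-0.0005,-0.0328,0,1,0,0,0,-0.0005,-0.0328,0,1,0,0,0,-0.0005,-0.0328,0,1,0,0,0,-0.0005,-0.0328,0,1,0,0,0,-0.0005,-0.0328,0,1,0,0,0,-0.0005,-0.02,0,1,0,0,0,0,0,0,1,0,0,0,0,0,0,1]

```text
time_s: 19.78
position: [458.5, -62.2, 280.6]
tool_rot: [[-0.995, -0.1, 0.001], [-0.1, 0.995, -0.0], [-0.001, -0.0, -1.0]]
force: [-0.2, 0.5, -1.2]
opening: 26.3
grasp_force: 59.5
```

```bash
python3 v.py 467.5 -114.2 120 42 38 47 13 pics/w6.png
```

```text
pos [458.6 -61.4 280.6] tool delta to jar [ -3.4 -53.5 160.6] [ 9.e-04  1.e-04 -1.e+00] q [-0.31  0.08 -0.12  1.37  0.   -0.41] [ 0.4  0.  -0.1] 26.657209321745615 19.8333
```

View pics/w6.png

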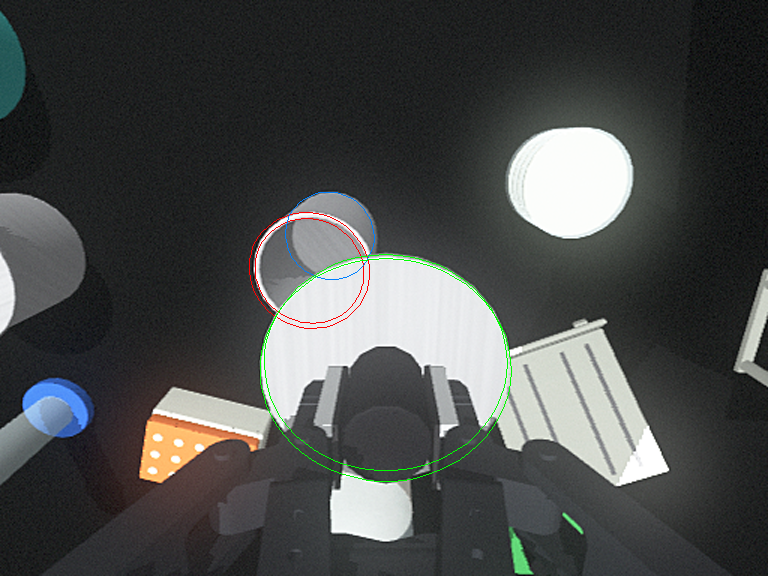

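The held lid matches its outline, at disc (386,362). The tall jar's rim is at about (312,270), a few px right of the prediction, so I fit the rim arc numerically.

```bash
python3 - <<'E'
from bench import r
from lids import *
from scipy.optimize import least_squares
c=r.read_camera("wrist"); I=np.eye(3); g=c["img"].min(2).astype(float)
s=r.sense(); j=np.array([467.5,-114.2,120.])
ks=[]
for t in np.linspace(0,2*np.pi,180):
    rad=np.arange(32,50,.25); P=j+np.c_[rad*np.cos(t),rad*np.sin(t),0*rad]
    uv=proj(c,P); 
    dd=proj(c,[s["position"]])[0]
    v=cv2.remap(g.astype(np.float32),uv[:,0].astype(np.float32)[None],uv[:,1].astype(np.float32)[None],cv2.INTER_LINEAR)[0]
    i=v.argmax()
    # thin peak only: bright ring with dark both sides
    if v[i]>200 and v[-1]<150 and v[0]<170 and uv[i,1]*1.5<285: ks.append([t,(rad[v>(v[i]*.75)]).mean()])
ks=np.array(ks); Q=j[:2]+ks[:,1:]*np.c_[np.cos(ks[:,0]),np.sin(ks[:,0])]
for R0 in (40,None):
    f=(lambda p:np.hypot(*(Q-p[:2]).T)-R0) if R0 else (lambda p:np.hypot(*(Q-p[:2]).T)-p[2])
    o=least_squares(f,[467.5,-114.2]+([] if R0 else [40]),loss="soft_l1"); print(len(Q),o.x.round(2),np.std(f(o.x)).round(2))
print((s["tool_rot"].T@(j-s["position"])).round(1))
E
```

```text
76 [ 466.71 -111.09] 0.19
76 [ 466.32 -111.25   39.68] 0.14
[ -3.1 -54.  160.7]
```

servo_tool:
  moves: [0,0,0,-0.0006,-0.013,0,1,0,0,0,-0.0007,-0.013,0,1,0,0,0,-0.0007,-0.013,0,1,0,0,0,-0.0007,-0.0128,0.015,1,0,0,0,0,0,0.025,1,0,0,0,0,0,0.025,1,0,0,0,0,0,0.022,1,0,0,0,0,0,0.018,1]

```text
time_s: 20.55
position: [467.2, -112.9, 173.5]
tool_rot: [[-0.995, -0.102, -0.001], [-0.102, 0.995, 0.001], [0.001, 0.001, -1.0]]
force: [-0.6, -0.2, -1.6]
opening: 26.5
grasp_force: 59.6
```

servo_tool:
  moves: [0,0,0,0,0,0.014,1,0,0,0,0,0,0.005,1,0,0,0,0,0,0,1,0,0,0,0,0,0,1]

```text
time_s: 20.88
position: [468.1, -113.1, 156.8]
tool_rot: [[-0.995, -0.102, 0.0], [-0.102, 0.995, 0.001], [-0.0, 0.0, -1.0]]
force: [-1.2, -0.7, -0.5]
opening: 27.0
grasp_force: 59.6
```

```bash
python3 v.py 466.8 -112 120 42 38 47 13 pics/w7.png
```

```text
pos [ 468.5 -113.2  157.3] tool delta to jar [ 1.6  1.4 37.3] [ 1.1e-03  1.0e-04 -1.0e+00] q [-0.4   0.17 -0.33  1.07  0.   -0.51] [-0.1 -0.2 -1.5] 26.64370585450359 20.9333
```

servo_tool:
  moves: [0,0,0,0.0012,0.001,0.002,1,0,0,0,0,0,0.003,1,0,0,0,0,0,0.003,1,0,0,0,0,0,0.003,1,0,0,0,0,0,0.003,1,0,0,0,0,0,0.003,1,0,0,0,0,0,0.002,1,0,0,0,0,0,0,1]

```text
time_s: 21.6
position: [466.2, -111.9, 136.7]
tool_rot: [[-0.995, -0.102, -0.001], [-0.102, 0.995, 0.001], [0.001, 0.001, -1.0]]
force: [-0.2, 0.1, -0.8]
opening: 26.5
grasp_force: 59.6
```

servo_tool:
  moves: [0,0,0,0,0,0.001,1,0,0,0,0,0,0.001,1,0,0,0,0,0,0,1]

```text
time_s: 21.85
position: [466.5, -112.0, 135.2]
tool_rot: [[-0.995, -0.102, -0.0], [-0.102, 0.995, 0.001], [0.0, 0.001, -1.0]]
force: [-0.9, -0.1, -1.4]
opening: 26.4
grasp_force: 59.6
```

servo_tool:
  moves: [0,0,0,0,0,0.001,1,0,0,0,0,0,0.0005,1,0,0,0,0,0,0,1]

```text
time_s: 22.1
position: [466.5, -112.0, 133.8]
tool_rot: [[-0.995, -0.102, -0.0], [-0.102, 0.995, 0.001], [0.0, 0.001, -1.0]]
force: [-0.2, -0.1, -0.8]
opening: 26.3
grasp_force: 59.6
```

servo_tool:
  moves: [0,0,0,0,0,0.0007,1,0,0,0,0,0,0,1,0,0,0,0,0,0,1]

```text
time_s: 22.35
position: [466.7, -112.1, 133.4]
tool_rot: [[-0.995, -0.102, 0.0], [-0.102, 0.995, 0.0], [-0.0, 0.0, -1.0]]
force: [-0.4, -0.6, 1.3]
opening: 26.8
grasp_force: 59.6
```

servo_tool:
  moves: [0,0,0,0,0,0.0008,1,0,0,0,0,0,0,1,0,0,0,0,0,0,1]

```text
time_s: 22.6
position: [466.7, -112.1, 133.3]
tool_rot: [[-0.995, -0.102, 0.001], [-0.102, 0.995, 0.0], [-0.001, 0.0, -1.0]]
force: [-2.6, 0.6, 6.8]
opening: 26.4
grasp_force: 60.4
```

Firmly seated at the expected height. I release and retreat.

servo_tool:
  moves: [0,0,0,0,0,0,0.6,0,0,0,0,0,0,0.5,0,0,0,0,0,0,0.3,0,0,0,0,0,0,0,0,0,0,0,0,0,0,0,0,0,0,0,0,0,0,0,0,0,0,-0.01,0,0,0,0,0,0,-0.025,0]

```text
time_s: 23.27
position: [464.3, -111.1, 165.3]
tool_rot: [[-0.995, -0.102, -0.006], [-0.102, 0.995, 0.003], [0.006, 0.004, -1.0]]
force: [0.0, 0.1, -0.5]
opening: 85.2
grasp_force: 0.0
```

servo_tool:
  moves: [0,0,0,0,0,-0.03,0,0,0,0,0,0,-0.03,0,0,0,0,0,0,-0.03,0,0,0,0,0,0,-0.03,0,0,0,0,0,0,-0.03,0,0,0,0,0,0,-0.015,0,0,0,0,0,0,0,0,0,0,0,0,0,0,0]

```text
time_s: 23.93
position: [467.0, -112.4, 333.6]
tool_rot: [[-0.995, -0.102, 0.002], [-0.102, 0.995, -0.0], [-0.002, -0.001, -1.0]]
force: [-0.9, 0.0, -0.7]
opening: 85.2
grasp_force: 0.0
```

```bash
python3 - <<'E'
from bench import r
from lids import *
# bright-disc check in wrist view: fit edge of the small lid's disc (top at z=126, R=47) and compare residuals
from scipy.optimize import least_squares
c=r.read_camera("wrist"); g=c["img"].min(2)
m=(g>150).astype(np.uint8); u=proj(c,[[466.7,-112.1,126]])[0]
n,lab,st,ce=cv2.connectedComponentsWithStats(m)
i=min(range(1,n),key=lambda k:np.hypot(*(ce[k]-u))+(1e4 if st[k,4]<500 else 0)); print("blob",st[i],ce[i],u)
cnt=max(cv2.findContours((lab==i).astype(np.uint8),0,1)[0],key=cv2.contourArea)[:,0]
for z in (126,129,134):
    Q=np.array([atz(c,a,b,z)[:2] for a,b in cnt]); o=least_squares(lambda p:np.hypot(*(Q-p[:2]).T)-p[2],[467,-112,47],loss="soft_l1")
    print(z,o.x.round(2),np.std(np.hypot(*(Q-o.x[:2]).T)-o.x[2]).round(2))
s=r.sense();print(s["position"],s["force"],s["time_s"])
E
```

```text
blob [ 218  122   79   82 4097] [256.97656822 162.30998291] [256.57200973 166.94365612]
126 [ 465.02 -111.64   46.5 ] 1.38
129 [ 464.3  -111.71   46.1 ] 1.37
134 [ 463.1  -111.84   45.44] 1.35
[ 466.5338185  -112.13533157  332.34389125] [-1.09866097  0.55061906 -0.12155978] 23.9833
```

```bash
python3 -c "
from bench import r
print(r.hand_in())"
```

```text
the job is handed in; nothing more can be done
None
```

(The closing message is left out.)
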